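# Still the drying hook and hang the carved tile

### The arm

A 6-joint arm with a two-finger parallel gripper is mounted at the origin on the work surface. World frame = base frame: x ahead of the robot, y to its left, z up, the work surface at z = 0. Lengths are in m, angles in rad, forces in N, time in s.
With the tool pointing down it reaches from about 0.4 to 0.825 m from the base axis. Payload 7 kg.
Tool frame: the origin (TCP) lies on the centre line of the jaws, within the pads' length; the fingertips stand 17 mm ahead of it and the grasp point (between the pads) lies 2 mm behind it; z points along the fingers, y is the line along which they close (so a half turn about z gives the same grasp; the last joint's range is limited). The gripper opens to 85 mm and grips with 20 to 120 N. Pads are 22 mm wide; open, the fingers measure 114 mm over their backs; the gripper's body (76 mm by 85 mm) begins 54 mm behind the grasp point. The pads swing forward as they close: fully open they stand 13 mm farther back than shut.
Start: joints at [1.391, 0.359, 0.012, 0, -1.224, -0.288], TCP at [0.304, 0.602, 0.248] pointing down, gripper open.
Joint ranges: [-3.07, 3.07], [-1.43, 2.12], [-1.02, 1.25], [-3.03, 1.67], [-3.05, -0], [-3.03, 3.03]. Speed limits (rad/s): [2.39, 2.39, 3.01, 3.14, 3.14, 3.14].

### API

Orientations are given as [roll, pitch, yaw] about the fixed x, y, z axes, in that order (R = Rz(yaw) Ry(pitch) Rx(roll)).
In Python, from cell import get_obs, get_image, camera_info, sign_off, finder gives the robot as it stands. The module is installed in compiled form; this text tells all that it offers.
- The arm moves only by the tool apply_moves, never from a script. Its arguments are lists of equal length, an entry for each row: "delta_pos": the shift along the tool's x, y, z scaled (see below), a list of three; "turn": the turn, a rotation vector about the tool's x, y, z scaled (see below), a list of three; "fingers": the finger opening in mm, from 0 to 85.4. In form: {"delta_pos": [[tx, ty, tz], ...], "turn": [[rx, ry, rz], ...], "fingers": [fingers, ...]}. A call has 1 to 20 rows; each row shifts and turns the commanded pose from where the row before left it, along the tool's axes as they then stand; what a row does not reach is not made up. The controller multiplies each number of a shift by 30 mm and each number of a turn by pi rad. A row lasts 1/10 s, in which the tool goes at most 50 mm and 8.59 degrees, less where a joint would pass 70% of its speed; a pose out of reach is approached as far as the arm can. A call with a number of a shift or a turn outside -1 to 1 is refused whole. A call with a gripper value outside its range is refused whole. The fingers move at their own pace and stop on an object; "squeeze" is the grip in N (left out, the last holds). Time passes only in rows, so rows that do not move let the fingers close. It gives the time, the measured TCP pose, the force, the opening and the grip force at its end, in the units of the state.
- get_obs(): the state, without advancing time (a new reading comes with each control period).
- get_image(name): name is "side" or "top"; returns the picture (420x560x3 uint8, blue, green, red); there is no depth.
- camera_info(name): a dict with "fovy" (degrees; the focal length in pixels is half the picture's height over the tangent of half this angle, whatever the lens; pixels are square), "cx", "cy" (the principal point, pixels), "eye" and "orientation" of the camera in the world. Camera axes: x right, y up, looking along -z (the intrinsics and any distortion apply to the point x, -y, -z); pixel columns grow to the right and rows downward; lengths in m; the calibration is good to about 2 mm. A picture is of the moment at which its call begins. camera_info takes no time and is no camera call.
- sign_off(): hands the job in; it is judged then, once.
Trained networks look in the newest picture that a camera, given by its name, has taken for a name from the list of things; names that differ only in an ending like _2 or _b are one class to them, and where a whole thing is asked for, a point or a joint stands for the part that bears it (a point fixed in the world has none). Each returns a list of dicts, best first, with "confidence" (0 to 1); they miss things now and then, are a little off and sometimes report something else, mostly with a low value. They report only what shows in the picture. A call takes as long as a camera call. They do not tell look-alikes from the thing itself.
- finder.spot_in(camera, name): "at" ([row, column] in pixels, amid what is visible of it).
The state is a dict: "clock": time; "joint_pos": joint angles; "qvel": joint speeds; "effort": joint torques, N m; "ee_pos": TCP position; "eef_rot": TCP orientation; "contact_force": force on the tool from outside, world axes, zero at the start; "wrist_torque": the same for the moment, N m; "finger_gap": opening from 0.0 (shut) to 1.0 (fully open); "grip_force": force on a finger pad.
Only numpy, scipy, OpenCV 4.12 (cv2) and the standard library are available. Lean on these libraries where they do the work, as an engineer would, in place of code of your own. Each camera call takes 0.05 s, during which the arm holds its last target. There are 200 camera calls.

### The job

The red drop hook on the steel stand is swinging. Gently still it with a touch and let go, so that it hangs quiet on its own; then take the pale carved tile with the hole out of the wooden rack and hang it by its hole on the hook's level bar, behind the upturned tip, leaving it hanging free and at rest. Leave the terracotta tile, the mug and the carving tool where they are.

Things in the scene. Friction and masses are not known exactly. Their poses are not given: they have to be found in the camera images.
- hook: Red hook of 7 mm round bar, 270 g, with its swivel. Origin: on the pivot axis at the top of the rod, 380 mm above the table; x along the pivot axis and the bar, from tip to rod, z up along the rod. It swings only sideways about x (z upright = rest); starts 0.28 to 0.48 rad towards the stand's +y and keeps swinging, almost undamped, about one full swing a second.
- hook_seat (a point): Seat: point on the centreline of the hook's level bar, 210 mm below the pivot, 170 mm above the table at rest; axes as the hook's. The rod drops from the pivot at x = +95 mm from here; the bar (7 mm round) runs level from there towards the robot to x = -35 mm, then turns up into a tip whose front end is at x = -45 mm and top 15.5 mm above the bar's centreline.
- stand: Fixed steel stand. Origin on the table right below the hook's seat at rest; x along the bar from tip to rod, z up. A 22 mm post, 400 mm high, at x = +165, y = -90 mm stands on a base plate 14 mm high over x = 105 to 255, y = -150 to 10 mm; a bent arm goes from it via x = +165, y = 0 to the pivot at x = +95 mm, y = 0, 380 mm up. Nothing is above the bar in front of the rod.
- tile: Loose pale clay tile, 70 mm wide (y), 125 mm high (z), 12 mm thick (x), about 180 g, with a dark key-fret band and a round 30 mm hole through its thickness. Origin: centre of its lower edge. Starts upright in one of the rack's two slots, lower edge 12 mm above the table. The solid 43 mm strip above the hole can be pinched from above across the thickness.
- tile_eye (a point): Centre of the 30 mm hole of the pale tile, 67 mm above its lower edge and 58 mm below its upper edge, in the middle of its thickness; axes as the tile's (x runs through the hole). When it hangs on the bar this point is about 11.5 mm below the bar's centreline.
- rack: Fixed wooden tile rack 64 x 230 mm, 37 mm high, origin under its centre. Two slots side by side along its y, centred at y = -52 and +52 mm, each 15 mm wide (x), 75 mm or more long (y) and 25 mm deep; a tile stands upright in each, its thickness along the rack's x.
- spare_tile: The loose terracotta tile without a hole, 70 x 125 x 12 mm, in the other slot of the rack; origin: centre of its lower edge face. To be left alone.
- mug: Blue mug, 76 mm across, 85 mm high, standing on the table; origin under its centre. To be left alone.
- carver: Wooden-handled carving tool lying on the table, 170 mm long along its x, 12 mm thick; origin under about its middle. To be left alone.
There are look-alikes about, which are no part of the job. Leave any blue or turquoise look-alike of the tile alone.

How it is judged:
On the way:
1. the empty hook, touched by nothing, hangs still: within 0.06 rad of straight down for 1.2 s (more than a full swing) (angle between hook's own z axis and vertical below 0.06 rad and contact force between hook and anything else below 0.05 N and distance between tile_eye and hook_seat above 0.1 m), for 1.2 s.
At the end, for the whole second after the job is handed in: Pale tile hung by its hole on the level bar (hole centre 6-17 mm below the bar centreline, within 10 mm sideways, 35 mm before to 85 mm behind the seat), upright within 0.2 rad, under 0.06 m/s, hook within 0.08 rad of straight down; other tile, mug, carver within 20 mm of their start (x of tile_eye in the frame of hook_seat between -0.035 and 0.085 m and y of tile_eye in the frame of hook_seat between -0.01 and 0.01 m and z of tile_eye in the frame of hook_seat between -0.017 and -0.006 m and angle between hook's own z axis and vertical below 0.08 rad and angle between tile's own z axis and vertical below 0.2 rad and linear speed of tile below 0.06 m/s and distance of each of spare_tile, mug, carver from where it was at the start of the episode below 0.02 m); the robot touches nothing.
It fails at once if the robot strikes or presses the hook with more than 25 N (contact force between the arm and hook above 25 N).
It fails at once if the fingers strike or press the hook with more than 25 N (contact force between the fingers and hook above 25 N).
It fails at once if a bystander (terracotta tile, mug, carving tool) is moved by more than 20 mm (distance of any of spare_tile, mug, carver from where it was at the start of the episode above 0.02 m).
It also fails if it takes over 72 s, if anything falls off the work surface, if the arm or the gripper's body presses on something with over 40 N, if the wrist force passes 120 N, or if a joint passes its speed limit or range.

## Working session

There is one attempt and no reset: what is moved stays moved. The work goes in short steps, Python scripts to look and compute and a tool call to move; the robot and the scene stay as the last step left them, time stands still between calls to the robot, and variables do not carry over. Pictures are saved under pics/ and viewed, at most 10 in all, crops included, and the job is handed in when it is done.

Besides the shell and the picture viewer there is one more tool, called after "Emit:" by a JSON object that holds its "name" and its "arguments", one argument or row to a line. apply_moves: Moves the arm, as the interface text tells. Its arguments: {"type":"object","properties":{"delta_pos":{"type":"array"},"turn":{"type":"array"},"fingers":{"type":"array"},"squeeze":{"type":"number"}},"required":["delta_pos","turn","fingers"]}

```bash
mkdir -p pics; python3 - <<'E'
from cell import *
import cv2,numpy as np
for c in("side","top"):
    print(c,camera_info(c)); im=get_image(c); cv2.imwrite(f"pics/{c}0.png",im)
    for n in("hook","hook_seat","tile","tile_eye","rack","stand","mug","spare_tile","carver"):
        print(n,[(np.round(d["at"]),round(d["confidence"],2)) for d in finder.spot_in(c,n)][:4])
    print(get_obs()["clock"])
print(get_obs())
E
```

```text
side {'fovy': 46.12538109885432, 'cx': 278.34931426290257, 'cy': 209.5947254572949, 'eye': array([ 0.52166821, -0.79341279,  1.20785928]), 'orientation': array([ 0.69569874,  0.00270717, -0.06825895])}
hook [(array([292., 317.]), 0.71)]
hook_seat [(array([280., 320.]), 0.8)]
tile [(array([225., 217.]), 0.67), (array([186., 289.]), 0.67), (array([197., 257.]), 0.64), (array([171., 220.]), 0.57)]
tile_eye [(array([223., 216.]), 0.91), (array([167., 220.]), 0.88), (array([197., 216.]), 0.67), (array([198., 256.]), 0.65)]
rack [(array([202., 258.]), 0.9)]
stand [(array([350., 341.]), 0.91)]
mug [(array([203., 334.]), 0.91), (array([206., 255.]), 0.5)]
spare_tile [(array([166., 255.]), 0.46)]
carver [(array([281., 225.]), 0.5)]
0.5
top {'fovy': 44.54056233286487, 'cx': 274.5893360657584, 'cy': 210.9115578855556, 'eye': array([0.36947108, 0.04697489, 1.39377079]), 'orientation': array([ 0.16560951,  0.0083146 , -1.59989157])}
hook [(array([178., 361.]), 0.63)]
hook_seat [(array([174., 368.]), 0.56)]
tile [(array([284., 256.]), 0.73), (array([282., 205.]), 0.72), (array([196., 194.]), 0.72)
[... 466 characters left out ...]
': 1.0, 'joint_pos': array([ 1.39112978e+00,  3.58558941e-01,  1.19175466e-02, -2.56358816e-05,
       -1.22410841e+00, -2.88106404e-01]), 'qvel': array([ 3.60904149e-04,  8.59379326e-04,  8.66414493e-05,  5.91660649e-04,
        1.15259205e-03, -8.72393500e-04]), 'effort': array([ 2.41129608e-03, -5.82989573e+01,  2.93662280e+01,  6.94233119e+00,
       -5.60578519e-04,  1.71068740e-05]), 'ee_pos': array([0.30435198, 0.60246567, 0.24833184]), 'eef_rot': array([-3.14155490e+00,  3.63356730e-05, -4.67781656e-01]), 'contact_force': array([ 0.1389821 , -1.04272608,  0.38604005]), 'wrist_torque': array([ 0.02670327, -0.01835884,  0.05619256]), 'grip_force': 0.0, 'finger_gap': 0.9993290380165057}
```

```bash
python3 -c "
import cv2
for c in('side','top'):
    im=cv2.imread(f'pics/{c}0.png');cv2.imwrite(f'pics/{c}0b.png',cv2.resize(im,(800,600),interpolation=cv2.INTER_CUBIC))"
```

```text
(no output)
```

View pics/side0b.png

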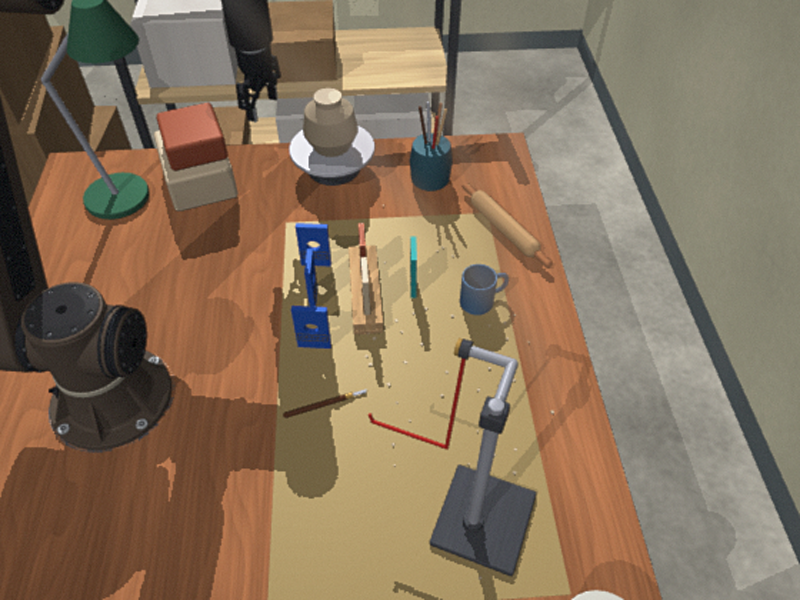

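View pics/top0b.png

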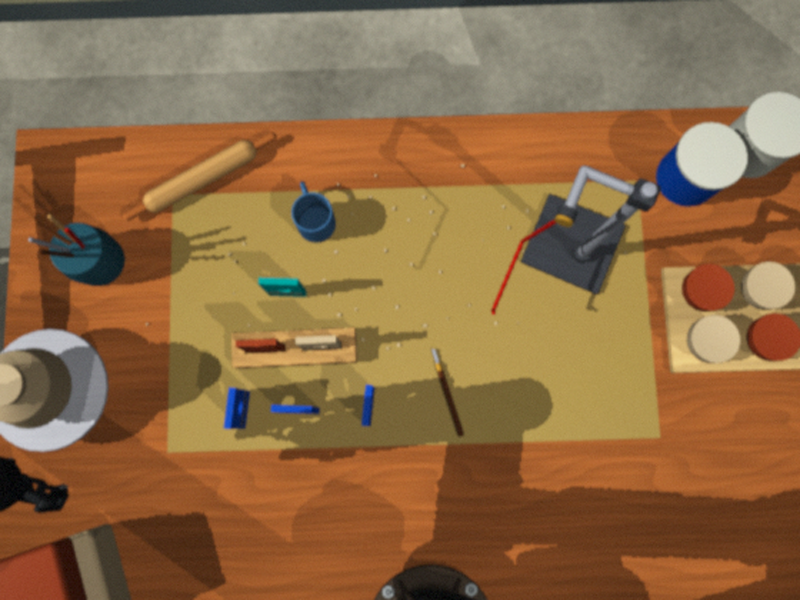

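The side view (800×600) shows the pale tile in the near slot of the rack at (366,285), with the terracotta tile at (362,240). The blue look-alikes are at (313,245), (311,278) and (312,327), and a turquoise one is at (414,267). In the top view the pale tile is at (316,342), terracotta at (257,344), blue at (237,408), (295,408) and (368,405), and turquoise at (282,287). The hook tip is at (495,312) in the top view, and the base plate is at about (575,245). I choose the pale tile in the rack and check it in a crop.

```bash
cat > h.py <<'E'
import numpy as np,cv2
from cell import *
from scipy.spatial.transform import Rotation as Ro
from scipy.optimize import least_squares
def cam(c):
    i=camera_info(c); f=210/np.tan(np.radians(i["fovy"]/2)); return i,f,Ro.from_euler("xyz",i["orientation"]).as_matrix()
C={c:cam(c) for c in("side","top")}
def proj(c,P):
    i,f,R=C[c]; q=(np.atleast_2d(P)-i["eye"])@R
    return np.c_[i["cx"]+f*q[:,0]/-q[:,2], i["cy"]-f*q[:,1]/-q[:,2]]
def ray(c,uv,z):
    i,f,R=C[c]; d=R@np.array([(uv[0]-i["cx"])/f,-(uv[1]-i["cy"])/f,-1]); return i["eye"]+d*(z-i["eye"][2])/d[2]
def place(p,L):
    c,s=np.cos(p[2]),np.sin(p[2]); L=np.atleast_2d(L)
    return np.c_[p[0]+c*L[:,0]-s*L[:,1],p[1]+s*L[:,0]+c*L[:,1],L[:,2]]
E
python3 - <<'E'
from h import *
k=.7
L=np.array([[.255,.01,.014],[.255,-.15,.014],[.105,-.15,.014],[.105,.01,.014]])
T=np.array([[548,195],[626,222],[600,292],[522,262]])*k
S=np.array([[536,490],[512,577],[431,545],[460,466]])*k
r=least_squares(lambda p:np.r_[proj("top",place(p,L))-T,proj("side",place(p,L))-S].ravel(),[.6,-.2,-.3])
print("stand",r.x,r.fun.round(1))
Q=place(r.x,[[.095,0,.38],[.165,-.09,.4],[0,0,.17]])
print("pivot,post,seat px800",proj("top",Q)/k,proj("side",Q)/k,Q)
print("tile top",ray("top",np.array([316,341])*k,.137),"rackends",[ray("top",np.array(u)*k,.037) for u in((233,347),(355,345))])
a=cv2.imread("pics/top0.png")[215:265,150:260];b=cv2.imread("pics/side0.png")[145:245,235:285]
a=cv2.resize(a,None,fx=4.5,fy=4.5,interpolation=cv2.INTER_CUBIC);b=cv2.resize(b,None,fx=5,fy=5,interpolation=cv2.INTER_CUBIC)
o=np.zeros((500,760,3),np.uint8);o[:225,:495]=a;o[:500,500:750]=b;cv2.imwrite("pics/crop.png",o)
E
```

```text
stand [ 0.56940387 -0.16700189 -0.42263475] [ 1.3 -1.6  0.9  0.7  0.7  0.9  0.3  0.   0.7  0.1  2.1 -1.3 -1.  -0.5
 -1.9 -1.6]
pivot,post,seat px800 [[569.35016983 215.1787963 ]
 [650.07893741 190.29152889]
 [521.27724652 300.23656894]] [[464.33297887 350.36682878]
 [496.41380805 408.38187628]
 [402.17121532 406.91445237]] [[ 0.65604495 -0.20596755  0.38      ]
 [ 0.68297092 -0.31676011  0.4       ]
 [ 0.56940387 -0.16700189  0.17      ]]
tile top [0.51434882 0.18486532 0.137     ] rackends [array([0.51929465, 0.35057535, 0.037     ]), array([0.51622011, 0.12334897, 0.037     ])]
```

View pics/crop.png

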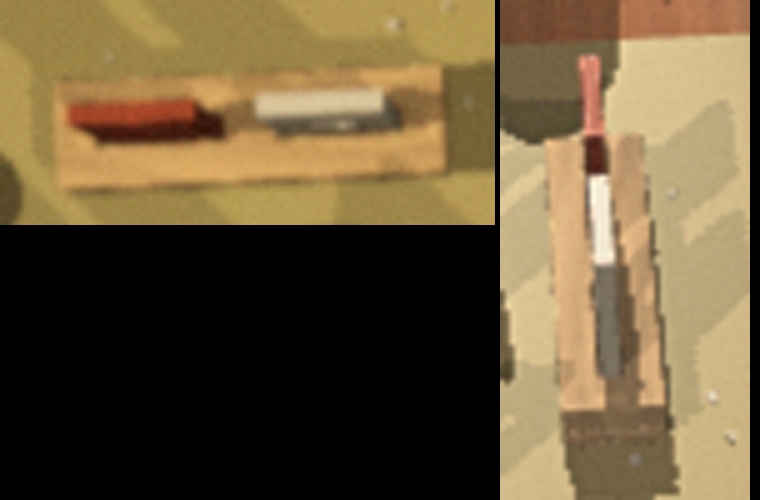

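The crop confirms the pale tile in the near slot, with its bright top edge and the hole and band on its face, next to the red terracotta tile. Next I move the closed gripper to the +y side of the swing, to use it as a soft wall.

Emit:
{"name": "apply_moves", "arguments": {
  "delta_pos": [
    [0.935, 0.708, 0],
    [0.935, 0.708, 0],
    [0.935, 0.708, 0],
    [0.935, 0.708, 0],
    [0.935, 0.708, 0],
    [0.935, 0.708, 0],
    [0.935, 0.708, 0],
    [0.935, 0.708, 0],
    [0.935, 0.708, 0],
    [0.935, 0.708, 0],
    [0.935, 0.708, 0],
    [0.935, 0.708, 0],
    [0.935, 0.708, 0],
    [0.935, 0.708, 0],
    [0.935, 0.708, 0],
    [0.935, 0.708, 0],
    [0.935, 0.708, 0],
    [0.935, 0.708, 0],
    [0.935, 0.708, 0],
    [0.935, 0.708, 0]
  ],
  "turn": [
    [0, 0, 0],
    [0, 0, 0],
    [0, 0, 0],
    [0, 0, 0],
    [0, 0, 0],
    [0, 0, 0],
    [0, 0, 0],
    [0, 0, 0],
    [0, 0, 0],
    [0, 0, 0],
    [0, 0, 0],
    [0, 0, 0],
    [0, 0, 0],
    [0, 0, 0],
    [0, 0, 0],
    [0, 0, 0],
    [0, 0, 0],
    [0, 0, 0],
    [0, 0, 0],
    [0, 0, 0]
  ],
  "fingers": [0, 0, 0, 0, 0, 0, 0, 0, 0, 0, 0, 0, 0, 0, 0, 0, 0, 0, 0, 0]
}}

```text
clock: 3.0
ee_pos: [0.6141, -0.0311, 0.2485]
eef_rot: [-3.141, -0.0, -0.468]
contact_force: [0.6, 1.1, 0.8]
finger_gap: 0.002
grip_force: 0.0
```

Emit:
{"name": "apply_moves", "arguments": {
  "delta_pos": [
    [0, 0, 0],
    [0, 0, 0],
    [0, 0, 0],
    [0, 0, 0],
    [0, 0, 0],
    [0, 0, 0],
    [0, 0, 0],
    [0, 0, 0],
    [0, 0, 0],
    [0, 0, 0],
    [0, 0, 0]
  ],
  "turn": [
    [0, 0, 0.0442],
    [0, 0, 0.0442],
    [0, 0, 0.0442],
    [0, 0, 0.0442],
    [0, 0, 0.0442],
    [0, 0, 0.0442],
    [0, 0, 0.0442],
    [0, 0, 0.0442],
    [0, 0, 0.0442],
    [0, 0, 0.0442],
    [0, 0, 0.0442]
  ],
  "fingers": [0, 0, 0, 0, 0, 0, 0, 0, 0, 0, 0]
}}

```text
clock: 4.1
ee_pos: [0.6136, -0.0297, 0.2484]
eef_rot: [-3.141, 0.0, -2.001]
contact_force: [0.2, 0.8, -0.0]
finger_gap: -0.002
grip_force: 0.0
```

```bash
python3 - <<'E'
from h import *
o=get_obs();print(o["ee_pos"],o["eef_rot"],o["joint_pos"].round(2))
# swing from the side camera: fit the hook angle by red pixels
st=np.array([.5694,-.1670,-.4226])
def hookpts(a):
    L=np.array([[x,0,-.21] for x in np.linspace(-.03,.09,13)]+[[.095,0,z] for z in np.linspace(-.2,-.06,13)])
    L=np.c_[L[:,0],-np.sin(a)*L[:,2],np.cos(a)*L[:,2]+.38]   # +a -> +y
    return place(st,L)
for n in range(12):
    im=get_image("top").astype(int); t=get_obs()["clock"]
    m=((im[...,2]>110)&(im[...,1]<60)&(im[...,0]<60)).astype(np.uint8)
    m[:, :300]=0; m[:,460:]=0
    d=cv2.distanceTransform(1-m,cv2.DIST_L2,5)
    A=np.linspace(-.6,.6,121);c=[]
    for a in A:
        p=proj("top",hookpts(a)).round().astype(int); c.append(np.minimum(d[p[:,1],p[:,0]],15).mean())
    print(round(t,2),A[np.argmin(c)].round(2),round(min(c),2),m.sum())
E
```

```text
[ 0.61355807 -0.02965156  0.24836862] [-3.14148643e+00  6.12417701e-05 -2.00093042e+00] [ 0.27  0.26 -0.13  0.   -1.18 -0.7 ]
4.15 -0.13 5.18 80
4.2 -0.2 2.06 85
4.25 -0.24 5.42 80
4.3 -0.24 5.46 79
4.35 -0.2 5.24 86
4.4 -0.13 5.18 79
4.45 -0.05 5.06 80
4.5 0.05 5.27 82
4.55 0.15 5.5 81
4.6 0.23 2.65 75
4.65 0.28 1.77 84
4.7 0.3 1.61 85
```

Emit:
{"name": "apply_moves", "arguments": {
  "delta_pos": [
    [0, 0, 0.95],
    [0, 0, 0.95],
    [0, 0, 0.95],
    [0.9, 0, 0],
    [0.9, 0, 0],
    [0.05, 0, 0],
    [0.05, 0, 0],
    [0.05, 0, 0],
    [0.05, 0, 0],
    [0.05, 0, 0],
    [0.05, 0, 0],
    [0.05, 0, 0],
    [0.05, 0, 0],
    [0.05, 0, 0],
    [0.05, 0, 0],
    [0.05, 0, 0],
    [0.05, 0, 0],
    [0.05, 0, 0],
    [0.05, 0, 0],
    [0.05, 0, 0]
  ],
  "turn": [
    [0, 0, 0],
    [0, 0, 0],
    [0, 0, 0],
    [0, 0, 0],
    [0, 0, 0],
    [0, 0, 0],
    [0, 0, 0],
    [0, 0, 0],
    [0, 0, 0],
    [0, 0, 0],
    [0, 0, 0],
    [0, 0, 0],
    [0, 0, 0],
    [0, 0, 0],
    [0, 0, 0],
    [0, 0, 0],
    [0, 0, 0],
    [0, 0, 0],
    [0, 0, 0],
    [0, 0, 0]
  ],
  "fingers": [0, 0, 0, 0, 0, 0, 0, 0, 0, 0, 0, 0, 0, 0, 0, 0, 0, 0, 0, 0]
}}

```text
clock: 6.7
ee_pos: [0.582, -0.0995, 0.1628]
eef_rot: [-3.142, -0.0, -1.995]
contact_force: [0.5, 0.1, -0.1]
finger_gap: 0.001
grip_force: 0.0
```

Emit:
{"name": "apply_moves", "arguments": {
  "delta_pos": [
    [0.04, 0, 0],
    [0.04, 0, 0],
    [0.04, 0, 0],
    [0.04, 0, 0],
    [0.04, 0, 0],
    [0.04, 0, 0],
    [0.04, 0, 0],
    [0.04, 0, 0],
    [0.04, 0, 0],
    [0.04, 0, 0],
    [0.04, 0, 0],
    [0.04, 0, 0],
    [0.04, 0, 0],
    [0.04, 0, 0],
    [0.04, 0, 0],
    [0.04, 0, 0],
    [0.04, 0, 0],
    [0.04, 0, 0],
    [0.04, 0, 0],
    [0.04, 0, 0]
  ],
  "turn": [
    [0, 0, 0],
    [0, 0, 0],
    [0, 0, 0],
    [0, 0, 0],
    [0, 0, 0],
    [0, 0, 0],
    [0, 0, 0],
    [0, 0, 0],
    [0, 0, 0],
    [0, 0, 0],
    [0, 0, 0],
    [0, 0, 0],
    [0, 0, 0],
    [0, 0, 0],
    [0, 0, 0],
    [0, 0, 0],
    [0, 0, 0],
    [0, 0, 0],
    [0, 0, 0],
    [0, 0, 0]
  ],
  "fingers": [0, 0, 0, 0, 0, 0, 0, 0, 0, 0, 0, 0, 0, 0, 0, 0, 0, 0, 0, 0]
}}

```text
clock: 8.7
ee_pos: [0.5722, -0.1213, 0.1628]
eef_rot: [-3.142, 0.0, -1.995]
contact_force: [-0.0, -0.1, -0.1]
finger_gap: 0.002
grip_force: 0.0
```

```bash
python3 - <<'E'
from h import *
o=get_obs();print(o["ee_pos"],o["clock"],o["contact_force"])
d=o["ee_pos"][:2]-[.5694,-.167];print("stand xy",.912*d[0]-.41*d[1],.41*d[0]+.912*d[1])
im=[get_image(c) for c in("top","side")]
o=np.hstack([cv2.resize(im[0][120:270,300:450],(400,400)),cv2.resize(im[1][200:350,220:370],(400,400))]);cv2.imwrite("pics/wall.png",o)
E
```

```text
[ 0.57215329 -0.1213396   0.16281041] 8.7 [-0.02157578 -0.06737138 -0.14596898]
stand xy -0.01620976713504654 0.04277113529959666
```

View pics/wall.png

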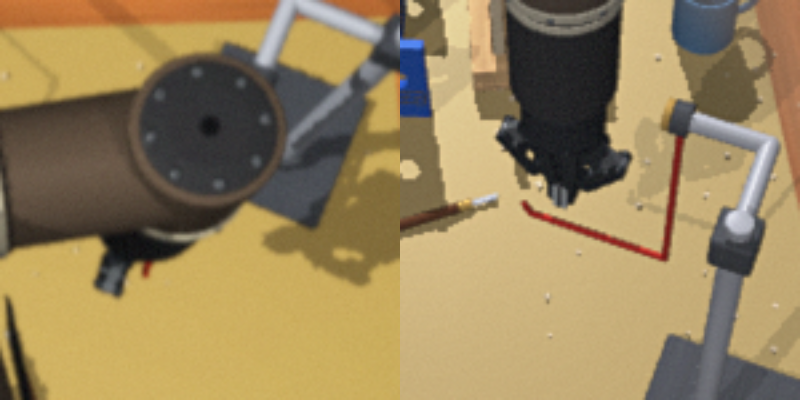

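The side crop shows the closed fingers at (560,195) beside the bar, with the hook swinging clear at (600,235). Forces are small, so I keep advancing.

Emit:
{"name": "apply_moves", "arguments": {
  "delta_pos": [
    [0.05, 0, 0],
    [0.05, 0, 0],
    [0.05, 0, 0],
    [0.05, 0, 0],
    [0.05, 0, 0],
    [0.05, 0, 0],
    [0.05, 0, 0],
    [0.05, 0, 0],
    [0.05, 0, 0],
    [0.05, 0, 0],
    [0.05, 0, 0],
    [0.05, 0, 0],
    [0.05, 0, 0],
    [0.05, 0, 0],
    [0.05, 0, 0],
    [0.05, 0, 0],
    [0.05, 0, 0],
    [0.05, 0, 0],
    [0.05, 0, 0],
    [0.05, 0, 0]
  ],
  "turn": [
    [0, 0, 0],
    [0, 0, 0],
    [0, 0, 0],
    [0, 0, 0],
    [0, 0, 0],
    [0, 0, 0],
    [0, 0, 0],
    [0, 0, 0],
    [0, 0, 0],
    [0, 0, 0],
    [0, 0, 0],
    [0, 0, 0],
    [0, 0, 0],
    [0, 0, 0],
    [0, 0, 0],
    [0, 0, 0],
    [0, 0, 0],
    [0, 0, 0],
    [0, 0, 0],
    [0, 0, 0]
  ],
  "fingers": [0, 0, 0, 0, 0, 0, 0, 0, 0, 0, 0, 0, 0, 0, 0, 0, 0, 0, 0, 0]
}}

```text
clock: 10.8
ee_pos: [0.5598, -0.1487, 0.1628]
eef_rot: [-3.142, 0.0, -1.995]
contact_force: [-0.3, 0.8, 0.1]
finger_gap: -0.001
grip_force: 0.0
```

Emit:
{"name": "apply_moves", "arguments": {
  "delta_pos": [
    [0.05, 0, 0],
    [0.05, 0, 0],
    [0.05, 0, 0],
    [0.05, 0, 0],
    [0.05, 0, 0],
    [0.05, 0, 0],
    [0.05, 0, 0],
    [0.05, 0, 0],
    [0.05, 0, 0],
    [0, 0, 0],
    [0, 0, 0],
    [0, 0, 0],
    [0, 0, 0],
    [0, 0, 0],
    [0, 0, 0],
    [0, 0, 0],
    [0, 0, 0],
    [0, 0, 0],
    [0, 0, 0],
    [0, 0, 0]
  ],
  "turn": [
    [0, 0, 0],
    [0, 0, 0],
    [0, 0, 0],
    [0, 0, 0],
    [0, 0, 0],
    [0, 0, 0],
    [0, 0, 0],
    [0, 0, 0],
    [0, 0, 0],
    [0, 0, 0],
    [0, 0, 0],
    [0, 0, 0],
    [0, 0, 0],
    [0, 0, 0],
    [0, 0, 0],
    [0, 0, 0],
    [0, 0, 0],
    [0, 0, 0],
    [0, 0, 0],
    [0, 0, 0]
  ],
  "fingers": [0, 0, 0, 0, 0, 0, 0, 0, 0, 0, 0, 0, 0, 0, 0, 0, 0, 0, 0, 0]
}}

```text
clock: 12.8
ee_pos: [0.5543, -0.1609, 0.1628]
eef_rot: [3.142, -0.0, -1.995]
contact_force: [0.7, -0.5, -0.2]
finger_gap: 0.005
grip_force: 0.1
```

```bash
cat >> h.py <<'E'
def hookpts(a,st,s=np.linspace(-.03,.09,13),z=np.linspace(-.2,-.06,13)):
    L=np.array([[x,0,-.21] for x in s]+[[.095,0,q] for q in z])
    return place(st,np.c_[L[:,0],-np.sin(a)*L[:,2],np.cos(a)*L[:,2]+.38])
def redmask(c):
    im=get_image(c).astype(int); m=((im[...,2]>90)&(im[...,1]<.45*im[...,2])&(im[...,0]<.45*im[...,2]))
    m[:,:290]=0; m[:,400 if c=="top" else 350:]=0; m[:200 if c=="side" else 120]=0; return m.astype(np.uint8)
def swing(n,st,c="side"):
    for _ in range(n):
        m=redmask(c); d=cv2.distanceTransform(1-m,cv2.DIST_L2,5); A=np.linspace(-.4,.4,161); k=[]
        for a in A:
            p=proj(c,hookpts(a,st)).round().astype(int); k.append(np.minimum(d[p[:,1],p[:,0]],15).mean())
        print(round(get_obs()["clock"],2),A[np.argmin(k)].round(3),round(min(k),2),m.sum())
E
python3 - <<'E'
from h import *
o=get_obs();print(o["ee_pos"],o["clock"],o["contact_force"])
swing(10,[.5694,-.167,-.4226])
E
```

```text
[ 0.55425477 -0.16091491  0.16280129] 12.8 [ 0.6687886  -0.48351799 -0.2011562 ]
12.85 -0.09 2.58 156
12.9 -0.09 2.58 155
12.95 -0.09 2.58 155
13.0 -0.09 2.58 156
13.05 -0.09 2.58 156
13.1 -0.09 2.58 156
13.15 -0.09 2.58 157
13.2 -0.09 2.58 155
13.25 -0.09 2.58 156
13.3 -0.09 2.58 156
```

Emit:
{"name": "apply_moves", "arguments": {
  "delta_pos": [
    [-0.05, 0, 0],
    [-0.05, 0, 0],
    [-0.05, 0, 0],
    [-0.05, 0, 0],
    [-0.05, 0, 0],
    [-0.05, 0, 0],
    [-0.05, 0, 0],
    [-0.05, 0, 0],
    [-0.05, 0, 0],
    [-0.05, 0, 0],
    [-0.05, 0, 0],
    [-0.05, 0, 0],
    [-0.05, 0, 0],
    [-0.05, 0, 0],
    [-0.05, 0, 0],
    [-0.05, 0, 0],
    [-0.05, 0, 0],
    [-0.05, 0, 0],
    [-0.05, 0, 0],
    [-0.05, 0, 0]
  ],
  "turn": [
    [0, 0, 0],
    [0, 0, 0],
    [0, 0, 0],
    [0, 0, 0],
    [0, 0, 0],
    [0, 0, 0],
    [0, 0, 0],
    [0, 0, 0],
    [0, 0, 0],
    [0, 0, 0],
    [0, 0, 0],
    [0, 0, 0],
    [0, 0, 0],
    [0, 0, 0],
    [0, 0, 0],
    [0, 0, 0],
    [0, 0, 0],
    [0, 0, 0],
    [0, 0, 0],
    [0, 0, 0]
  ],
  "fingers": [0, 0, 0, 0, 0, 0, 0, 0, 0, 0, 0, 0, 0, 0, 0, 0, 0, 0, 0, 0]
}}

```text
clock: 15.3
ee_pos: [0.5667, -0.1334, 0.1628]
eef_rot: [-3.142, 0.0, -1.995]
contact_force: [-0.2, 0.6, 0.4]
finger_gap: 0.001
grip_force: 0.0
```

Emit:
{"name": "apply_moves", "arguments": {
  "delta_pos": [
    [-0.2, 0, 0],
    [-0.4, 0, 0],
    [-0.8, 0, 0],
    [-1, 0, 0],
    [-1, 0, 0],
    [-0.5, 0, -1],
    [0, 0, -1],
    [0, 0, -1]
  ],
  "turn": [
    [0, 0, 0],
    [0, 0, 0],
    [0, 0, 0],
    [0, 0, 0],
    [0, 0, 0],
    [0, 0, 0],
    [0, 0, 0],
    [0, 0, 0]
  ],
  "fingers": [0, 0, 0, 0, 0, 0, 0, 0]
}}

```text
clock: 16.1
ee_pos: [0.6151, -0.0253, 0.2535]
eef_rot: [3.141, -0.001, -1.994]
contact_force: [1.0, 0.4, -0.7]
finger_gap: -0.002
grip_force: 0.0
```

```bash
python3 - <<'E'
from h import *
o=get_obs();print(o["ee_pos"],o["clock"],o["eef_rot"])
swing(20,[.5694,-.167,-.4226])
E
```

```text
[ 0.61510393 -0.02532411  0.25353355] 16.1 [ 3.14102830e+00 -5.05124239e-04 -1.99367939e+00]
16.15 0.01 2.12 138
16.2 0.01 2.12 137
16.25 0.01 2.12 134
16.3 0.01 2.12 133
16.35 0.01 2.12 133
16.4 0.01 2.12 133
16.45 0.01 2.12 138
16.5 0.015 2.12 134
16.55 0.015 2.1 134
16.6 0.015 2.1 137
16.65 0.02 2.11 135
16.7 0.03 2.08 139
16.75 0.03 2.12 135
16.8 0.02 2.11 134
16.85 0.02 2.11 138
16.9 0.015 2.1 133
16.95 0.015 2.12 132
17.0 0.01 2.12 135
17.05 0.01 2.12 137
17.1 0.01 2.12 137
```

The hook hangs quiet, within about 0.01 rad for over a second. Next I go above the tile.

Emit:
{"name": "apply_moves", "arguments": {
  "delta_pos": [
    [0, 0, 0],
    [0, 0, 0],
    [0, 0, 0],
    [-1, 0.476, 0],
    [-1, 0.476, 0],
    [-1, 0.476, 0],
    [-1, 0.476, 0],
    [-1, 0.476, 0],
    [-1, 0.476, 0],
    [-1, 0.476, 0],
    [0, 0, 0.7],
    [0, 0, 0.7]
  ],
  "turn": [
    [0, 0, -0.0449],
    [0, 0, -0.0449],
    [0, 0, -0.0449],
    [0, 0, 0],
    [0, 0, 0],
    [0, 0, 0],
    [0, 0, 0],
    [0, 0, 0],
    [0, 0, 0],
    [0, 0, 0],
    [0, 0, 0],
    [0, 0, 0]
  ],
  "fingers": [60, 60, 60, 60, 60, 60, 60, 60, 60, 60, 60, 60]
}}

```text
clock: 18.3
ee_pos: [0.515, 0.1846, 0.2111]
eef_rot: [-3.14, 0.002, -1.57]
contact_force: [0.6, -0.9, 0.0]
finger_gap: 0.7
grip_force: 0.0
```

```bash
python3 - <<'E'
from h import *
o=get_obs();print(o["ee_pos"],o["clock"],o["eef_rot"],o["finger_gap"])
D={c:cv2.distanceTransform(1-redmask(c),cv2.DIST_L2,5) for c in C}
def f(p):
    r=[]
    for c in C:
        q=proj(c,hookpts(p[3],p[:3])).astype(np.float32)
        r.append(np.minimum(cv2.remap(D[c],q[:,:1],q[:,1:],1).ravel(),20))
    return np.concatenate(r)
best=min((least_squares(f,np.array([.5694+dx,-.167+dy,-.4226,0]),diff_step=1e-3,x_scale=[.01,.01,.05,.05],loss="soft_l1") for dx in(-.01,0,.01) for dy in(-.01,0,.01)),key=lambda r:r.cost)
print(best.x,best.fun.round(1))
im=get_image("side");g=get_image("top")
for p in proj("side",hookpts(best.x[3],best.x[:3])): cv2.circle(im,tuple((p).round().astype(int)),0,(0,255,0),-1)
o=np.hstack([cv2.resize(im[120:260,200:340],(400,400)),cv2.resize(im[220:330,240:350],(400,400))]);cv2.imwrite("pics/above.png",o)
E
```

```text
[0.51497451 0.18461623 0.21114411] 18.3 [-3.13978498e+00  1.50106153e-03 -1.56987805e+00] 0.6996236768334804
[ 0.57507421 -0.15824047 -0.47656257 -0.00439009] [19.2 15.2 11.2  7.2  3.3  0.3  0.   0.   0.   0.   0.   0.   0.   0.2
  0.6  0.9  0.2  0.5  0.9  0.2  0.6  0.7  0.3  0.6  0.   0.4  0.   0.
  0.   0.   0.1  0.   0.1  0.1  0.   0.1  0.1  0.   0.2  0.1  0.   0.2
  0.   0.   0.   0.   0.   0.   0.   0.   0.   0.2]
```

View pics/above.png

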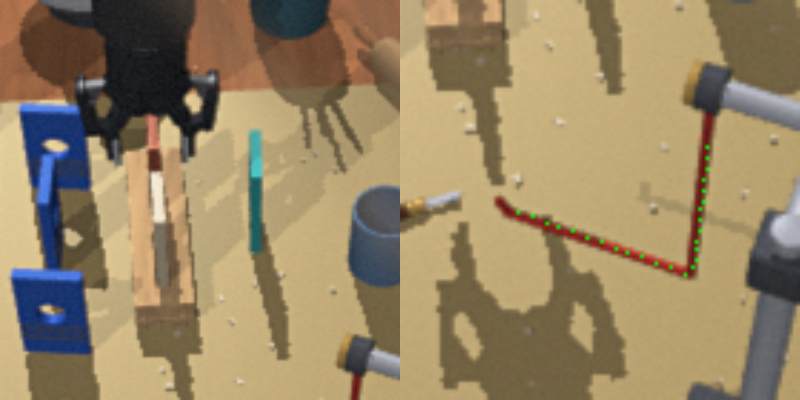

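The left crop shows the open jaws over the pale tile, with fingertips at (115,150) and (187,152) and the tile top at (157,175) to (162,205). The right crop shows the fitted green dots on the hook's bar. I refit with the whole bar and check the tile centre in both cameras.

```bash
sed -i 's/m\[:,:290\]=0;/m[:,:290 if c=="top" else 262]=0;/' h.py; cat >> h.py <<'E'
def fit(fixed_a=None):
    D={c:cv2.distanceTransform(1-redmask(c),cv2.DIST_L2,5) for c in C}
    def f(p):
        r=[]
        for c in C:
            q=proj(c,hookpts(p[3],p[:3])).astype(np.float32); r.append(np.minimum(cv2.remap(D[c],q[:,:1],q[:,1:],1).ravel(),20))
        return np.concatenate(r)
    return min((least_squares(f,np.array([.573+dx,-.162+dy,-.44+dw,0]),diff_step=1e-3,x_scale=[.01,.01,.05,.05],loss="soft_l1") for dx in(-.01,0,.01) for dy in(-.01,0,.01) for dw in(-.04,0,.04)),key=lambda r:r.cost)
E
python3 - <<'E'
from h import *
b=fit();print(b.x,b.cost,b.fun.round(1))
for c in C:
    m=redmask(c);y,x=np.nonzero(m);k=np.argmin(x) if c=="side" else np.argmax(y);print(c,"tip px",x[k],y[k],"pred tip",proj(c,place(b.x[:3],[[-.045,0,.183]])))
for u in((253.2,180),(256.8,180),(254.8,198),(258.4,198)): print(ray("side",u,.137))
for u in((256,92),(386,92),(256,112),(386,112)): print(ray("top",(u[0]/4.5+150,u[1]/4.5+215),.137))
E
```

```text
[ 0.57061706 -0.16259662 -0.43459203  0.01228746] 0.1912931203842163 [0.3 0.1 0.  0.1 0.  0.1 0.  0.  0.2 0.  0.  0.2 0.1 0.  0.  0.1 0.  0.
 0.  0.  0.  0.  0.  0.1 0.  0.  0.3 0.  0.  0.  0.3 0.1 0.1 0.  0.  0.
 0.  0.  0.  0.  0.  0.  0.  0.  0.1 0.  0.  0.  0.  0.  0.  0. ]
side tip px 266 275 pred tip [[264.63840904 274.76092687]]
top tip px 357 224 pred tip [[356.94879514 225.95933941]]
[0.51287886 0.21866582 0.137     ]
[0.52357528 0.21790715 0.137     ]
[0.51494908 0.14710618 0.137     ]
[0.52531281 0.14637298 0.137     ]
[0.52348371 0.22010415 0.137     ]
[0.52133806 0.14879264 0.137     ]
[0.51246443 0.2201847  0.137     ]
[0.51032706 0.14897556 0.137     ]
```

Emit:
{"name": "apply_moves", "arguments": {
  "delta_pos": [
    [0, -0.1, 0.3],
    [0, 0, 0.8],
    [0, 0, 0.8],
    [0, 0, 0.7],
    [0, 0, 0.4],
    [0, 0, 0.07],
    [0, 0, 0],
    [0, 0, 0],
    [0, 0, 0],
    [0, 0, 0],
    [0, 0, 0],
    [0, 0, 0]
  ],
  "turn": [
    [0, 0, 0],
    [0, 0, 0],
    [0, 0, 0],
    [0, 0, 0],
    [0, 0, 0],
    [0, 0, 0],
    [0, 0, 0],
    [0, 0, 0],
    [0, 0, 0],
    [0, 0, 0],
    [0, 0, 0],
    [0, 0, 0]
  ],
  "fingers": [60, 60, 60, 60, 60, 60, 30, 8, 8, 8, 8, 8],
  "squeeze": 50
}}

```text
clock: 19.9
ee_pos: [0.5187, 0.1836, 0.1197]
eef_rot: [-3.14, 0.001, -1.572]
contact_force: [-1.1, -0.7, 5.7]
finger_gap: 0.132
grip_force: 49.7
```

Emit:
{"name": "apply_moves", "arguments": {
  "delta_pos": [
    [0, 0, -0.5],
    [0, 0, -0.8],
    [0, 0, -0.8],
    [0, 0, -0.8],
    [0, 0, -0.8],
    [0.856, 0.083, 0],
    [0.856, 0.083, 0],
    [0.856, 0.083, 0],
    [0.856, 0.083, 0],
    [0.856, 0.083, 0],
    [0.856, 0.083, 0],
    [0.856, 0.083, 0],
    [0.856, 0.083, 0],
    [0.856, 0.083, 0],
    [0.856, 0.083, 0],
    [0.856, 0.083, 0],
    [0.856, 0.083, 0],
    [0, 0, 0],
    [0, 0, 0],
    [0, 0, 0]
  ],
  "turn": [
    [0, 0, 0],
    [0, 0, 0],
    [0, 0, 0],
    [0, 0, 0],
    [0, 0, 0],
    [0, 0, 0],
    [0, 0, 0],
    [0, 0, 0],
    [0, 0, 0],
    [0, 0, 0],
    [0, 0, 0],
    [0, 0, 0],
    [0, 0, 0],
    [0, 0, 0],
    [0, 0, 0],
    [0, 0, 0],
    [0, 0, 0],
    [0, 0, 0.0461],
    [0, 0, 0.0461],
    [0, 0, 0.0461]
  ],
  "fingers": [8, 8, 8, 8, 8, 8, 8, 8, 8, 8, 8, 8, 8, 8, 8, 8, 8, 8, 8, 8]
}}

```text
clock: 21.9
ee_pos: [0.4872, -0.1252, 0.2293]
eef_rot: [3.141, -0.0, -2.014]
contact_force: [0.4, -0.2, -1.9]
finger_gap: 0.134
grip_force: 49.1
```

```bash
cat >> h.py <<'E'
def tilepts(o):
    R=Ro.from_euler("xyz",o["eef_rot"]).as_matrix(); e=o["ee_pos"]
    L=np.array([[.0,0,.0407]]+[[sx*.035,sy*.006,.0407+dz] for dz in(-.058,.067) for sx in(-1,1) for sy in(-1,1)])
    return e+L@R.T
E
python3 - <<'E'
from h import *
o=get_obs();print(o["ee_pos"],o["clock"],o["eef_rot"],o["finger_gap"],o["contact_force"])
b=fit();print(b.x,b.cost)
out=[]
for c,(r,x) in{"side":((200,330),(210,340)),"top":((160,290),(290,420))}.items():
    im=cv2.resize(get_image(c)[r[0]:r[1],x[0]:x[1]],(400,400),interpolation=cv2.INTER_CUBIC)
    for k,p in enumerate(proj(c,tilepts(o))): cv2.circle(im,tuple((((p-[x[0],r[0]])+.5)*400/130).round().astype(int)),2,(0,255,0) if k else (255,0,255),-1)
    for p in proj(c,hookpts(b.x[3],b.x[:3])): cv2.circle(im,tuple((((p-[x[0],r[0]])+.5)*400/130).round().astype(int)),1,(255,255,0),-1)
    out.append(im)
cv2.imwrite("pics/pre.png",np.hstack(out))
E
```

```text
[ 0.48722425 -0.12523789  0.22925464] 21.9 [ 3.14060760e+00 -9.64904980e-05 -2.01354357e+00] 0.13420731733902327 [ 0.40696811 -0.23772536 -1.85583094]
[ 0.57424225 -0.159644   -0.46915345 -0.00101288] 127.5413247346878
```

View pics/pre.png

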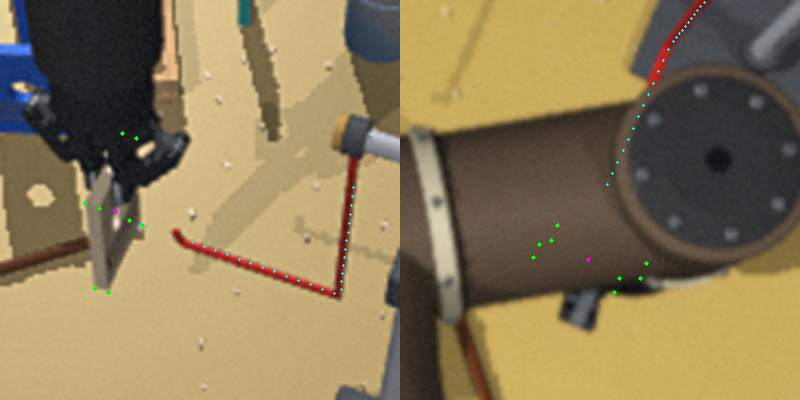

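In the left crop the held tile matches the predicted corners, with the hole near (117,217) against a predicted (115,211). The hook tip is at (178,234), hanging still. I align and go to just in front of the tip.

Emit:
{"name": "apply_moves", "arguments": {
  "delta_pos": [
    [-0.123, 0, 0.42],
    [0, -0.25, 0],
    [0, -0.25, 0],
    [0, -0.25, 0],
    [0, 0, 0],
    [0, 0, 0]
  ],
  "turn": [
    [0, 0, -0.0025],
    [0, 0, 0],
    [0, 0, 0],
    [0, 0, 0],
    [0, 0, 0],
    [0, 0, 0]
  ],
  "fingers": [8, 8, 8, 8, 8, 8]
}}

```text
clock: 22.7
ee_pos: [0.51, -0.1311, 0.2169]
eef_rot: [3.141, -0.0, -1.999]
contact_force: [-0.5, 0.3, -2.7]
finger_gap: 0.133
grip_force: 49.1
```

```bash
cat >> h.py <<'E'
ST=np.array([.5717,-.1603,-.4346])
def rel(o):
    c,s=np.cos(ST[2]),np.sin(ST[2]); d=tilepts(o)[0]-[*ST[:2],.17]; print("eye in seat mm",1000*(c*d[0]+s*d[1]),1000*(-s*d[0]+c*d[1]),1000*d[2])
def show(fn,marks=True):
    o=get_obs();print(o["ee_pos"],o["clock"],o["eef_rot"],o["contact_force"]);rel(o)
    im=get_image("side")[220:320,230:330]; im=cv2.resize(im,(600,600),interpolation=cv2.INTER_CUBIC)
    if marks:
        P=np.vstack([tilepts(o)[:1],hookpts(0,ST)[:13]])
        for k,p in enumerate(proj("side",P)): cv2.circle(im,tuple(((p-[230,220]+.5)*6).round().astype(int)),2,(255,255,0) if k else (255,0,255),-1)
    cv2.imwrite(fn,im)
E
python3 -c "
from h import *
show('pics/tip.png')"
```

```text
[ 0.51000405 -0.13109727  0.21690031] 22.7 [ 3.14114864e+00 -1.63622207e-04 -1.99903813e+00] [-0.51808792  0.29262268 -2.6996198 ]
eye in seat mm -68.2743746570864 0.5042983157669336 6.200318627056417
```

View pics/tip.png

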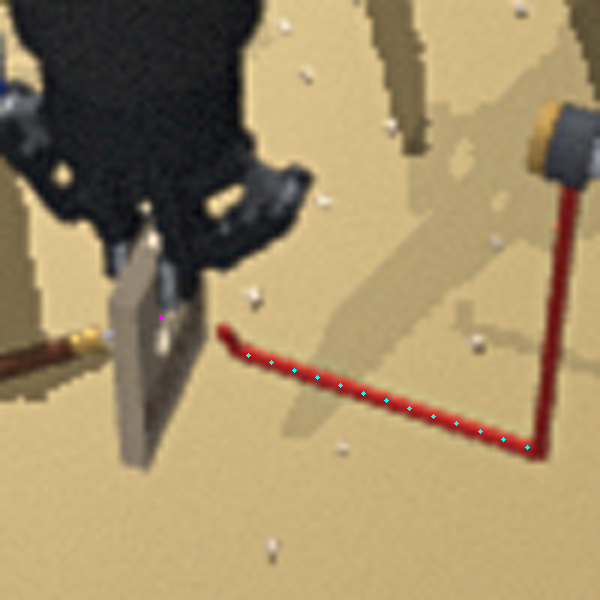

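```bash
python3 -c "
from h import *
o=get_obs()
f=lambda P:((proj('side',P)-[230,220]+.5)*6).round().astype(int)
print(f(tilepts(o)).tolist())
R=Ro.from_euler('xyz',o['eef_rot']).as_matrix()
for sy in(-.006,.006):
    print(sy,f(o['ee_pos']+np.array([[.015*np.cos(t),sy,.0407+.015*np.sin(t)] for t in np.arange(0,6.28,.785)])@R.T).tolist())
im=cv2.imread('pics/tip.png')
for y in range(300,364,6): print(y,[tuple(im[y,x]) if 0 else int(im[y,x].sum()) for x in range(140,200,5)])
"
```

```text
[[161, 317], [202, 174], [175, 166], [136, 312], [107, 303], [210, 341], [184, 333], [148, 474], [122, 465]]
-0.006 [[161, 351], [166, 356], [176, 341], [185, 315], [188, 293], [183, 287], [173, 301], [164, 328]]
0.006 [[133, 342], [139, 347], [149, 333], [158, 307], [161, 284], [156, 278], [146, 293], [136, 319]]
300 [316, 255, 235, 202, 189, 256, 275, 235, 189, 147, 130, 158]
306 [264, 240, 240, 220, 201, 232, 287, 267, 279, 258, 190, 165]
312 [248, 235, 236, 238, 255, 311, 407, 355, 325, 272, 194, 176]
318 [244, 235, 238, 243, 510, 380, 414, 370, 303, 243, 196, 175]
324 [254, 240, 231, 237, 304, 400, 351, 344, 268, 196, 179, 176]
330 [251, 233, 230, 282, 403, 488, 356, 311, 237, 180, 174, 183]
336 [249, 227, 232, 317, 490, 589, 364, 248, 202, 198, 202, 201]
342 [247, 224, 238, 344, 531, 619, 350, 199, 168, 193, 214, 223]
348 [262, 233, 243, 352, 509, 536, 299, 179, 153, 184, 221, 246]
354 [270, 241, 238, 289, 356, 355, 224, 194, 178, 199, 247, 288]
360 [275, 240, 236, 240, 240, 236, 184, 203, 213, 216, 254, 352]
```

Predicted corners and hole rim match the picture within about a millimetre. I thread the tile over the tip.

Emit:
{"name": "apply_moves", "arguments": {
  "delta_pos": [
    [0, -0.2, 0],
    [0, -0.2, 0],
    [0, -0.2, 0],
    [0, -0.2, 0],
    [0, -0.2, 0],
    [0, -0.2, 0],
    [0, -0.2, 0],
    [0, -0.2, 0],
    [0, -0.2, 0],
    [0, -0.2, 0],
    [0, -0.2, 0],
    [0, -0.2, 0],
    [0, -0.14, 0],
    [0, 0, 0],
    [0, 0, 0],
    [0, 0, 0]
  ],
  "turn": [
    [0, 0, 0],
    [0, 0, 0],
    [0, 0, 0],
    [0, 0, 0],
    [0, 0, 0],
    [0, 0, 0],
    [0, 0, 0],
    [0, 0, 0],
    [0, 0, 0],
    [0, 0, 0],
    [0, 0, 0],
    [0, 0, 0],
    [0, 0, 0],
    [0, 0, 0],
    [0, 0, 0],
    [0, 0, 0]
  ],
  "fingers": [8, 8, 8, 8, 8, 8, 8, 8, 8, 8, 8, 8, 8, 8, 8, 8]
}}

```text
clock: 24.35
ee_pos: [0.579, -0.1624, 0.2171]
eef_rot: [3.142, 0.0, -1.999]
contact_force: [-0.3, 0.1, -1.4]
finger_gap: 0.134
grip_force: 49.1
```

```bash
python3 -c "
from h import *
show('pics/thread.png')"
```

```text
[ 0.57901372 -0.16244854  0.21714076] 24.35 [ 3.14154267e+00  7.70278445e-05 -1.99866360e+00] [-0.25243544  0.0819879  -1.40501401]
eye in seat mm 7.536406013296767 1.133737889375584 6.440760744279045
```

View pics/thread.png

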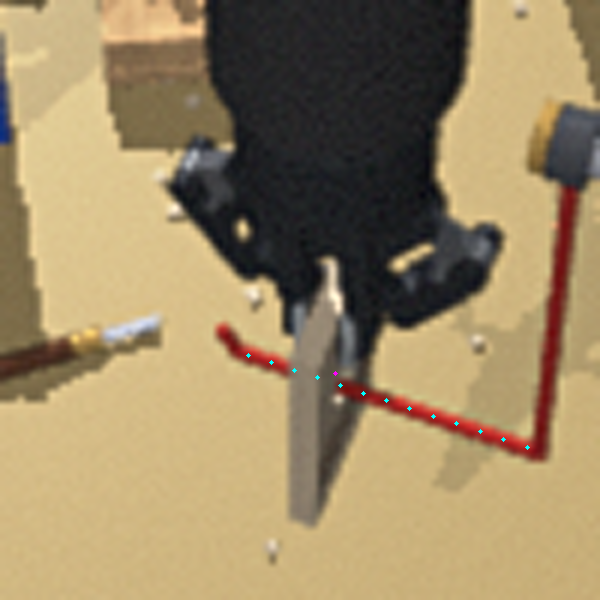

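The bar runs through the hole: it goes in behind the tile at (290,370) and out at (340,385), and the hook hasn't moved. Now I lower slowly.

Emit:
{"name": "apply_moves", "arguments": {
  "delta_pos": [
    [0.035, 0, 0.1],
    [0, 0, 0.1],
    [0, 0, 0.1],
    [0, 0, 0.1],
    [0, 0, 0.1],
    [0, 0, 0],
    [0, 0, 0]
  ],
  "turn": [
    [0, 0, 0],
    [0, 0, 0],
    [0, 0, 0],
    [0, 0, 0],
    [0, 0, 0],
    [0, 0, 0],
    [0, 0, 0]
  ],
  "fingers": [8, 8, 8, 8, 8, 8, 8]
}}

```text
clock: 25.1
ee_pos: [0.5788, -0.1635, 0.202]
eef_rot: [3.141, -0.0, -1.999]
contact_force: [0.0, -1.4, -2.2]
finger_gap: 0.132
grip_force: 49.1
```

Emit:
{"name": "apply_moves", "arguments": {
  "delta_pos": [
    [0, 0, 0.03],
    [0, 0, 0.03],
    [0, 0, 0.01],
    [0, 0, 0]
  ],
  "turn": [
    [0, 0, 0],
    [0, 0, 0],
    [0, 0, 0],
    [0, 0, 0]
  ],
  "fingers": [8, 8, 8, 8]
}}

```text
clock: 25.5
ee_pos: [0.5787, -0.1635, 0.2]
eef_rot: [-3.142, -0.0, -1.999]
contact_force: [-0.8, -0.1, -1.9]
finger_gap: 0.13
grip_force: 49.1
```

Now tiny steps down, watching the load.

Emit:
{"name": "apply_moves", "arguments": {
  "delta_pos": [
    [0, 0, 0.02],
    [0, 0, 0.01],
    [0, 0, 0]
  ],
  "turn": [
    [0, 0, 0],
    [0, 0, 0],
    [0, 0, 0]
  ],
  "fingers": [8, 8, 8]
}}

```text
clock: 25.8
ee_pos: [0.5788, -0.1635, 0.1992]
eef_rot: [-3.141, 0.0, -1.999]
contact_force: [0.3, 1.2, -1.6]
finger_gap: 0.134
grip_force: 49.2
```

Emit:
{"name": "apply_moves", "arguments": {
  "delta_pos": [
    [0, 0, 0.02],
    [0, 0, 0.01],
    [0, 0, 0]
  ],
  "turn": [
    [0, 0, 0],
    [0, 0, 0],
    [0, 0, 0]
  ],
  "fingers": [8, 8, 8]
}}

```text
clock: 26.1
ee_pos: [0.5789, -0.1636, 0.199]
eef_rot: [-3.141, 0.0, -1.998]
contact_force: [-2.8, 1.1, 4.9]
finger_gap: 0.131
grip_force: 50.1
```

Emit:
{"name": "apply_moves", "arguments": {
  "delta_pos": [
    [0, 0, 0],
    [0, 0, 0],
    [0, 0, 0],
    [0, 0, 0],
    [0, 0, 0],
    [0, 0, 0],
    [0, 0, 0],
    [0, 0, 0]
  ],
  "turn": [
    [0, 0, 0],
    [0, 0, 0],
    [0, 0, 0],
    [0, 0, 0],
    [0, 0, 0],
    [0, 0, 0],
    [0, 0, 0],
    [0, 0, 0]
  ],
  "fingers": [12, 14, 17, 21, 26, 32, 36, 36],
  "squeeze": 20
}}

```text
clock: 26.9
ee_pos: [0.5788, -0.1635, 0.1982]
eef_rot: [-3.142, 0.0, -1.999]
contact_force: [0.1, 1.2, -0.9]
finger_gap: 0.419
grip_force: 0.0
```

```bash
python3 -c "
from h import *
show('pics/rel.png',False)"
```

```text
[ 0.57878208 -0.16349161  0.1981993 ] 26.9 [-3.14155095e+00  2.04577768e-05 -1.99862030e+00] [ 0.06467578  1.2128745  -0.91692438]
eye in seat mm 7.7692286995363125 0.08781813197504887 -12.500696717146237
```

View pics/rel.png

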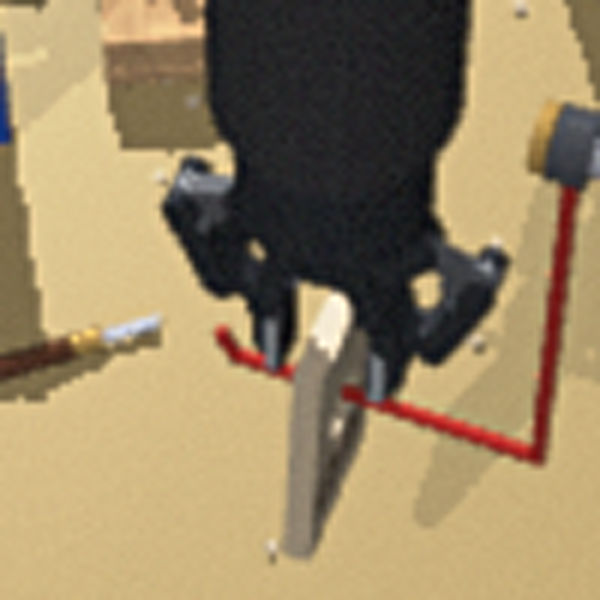

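The tile hangs on the bar and the open fingers are clear on both sides, at (272,340) and (377,375). I lift straight up and wait.

Emit:
{"name": "apply_moves", "arguments": {
  "delta_pos": [
    [0, 0, -0.15],
    [0, 0, -0.3],
    [0, 0, -0.5],
    [0, 0, -0.7],
    [0, 0, -0.8],
    [0, 0, -0.8],
    [0, 0, 0],
    [0, 1, 0],
    [0, 1, 0],
    [0, 1, 0],
    [0, 1, 0],
    [0, 0, 0],
    [0, 0, 0],
    [0, 0, 0],
    [0, 0, 0],
    [0, 0, 0],
    [0, 0, 0],
    [0, 0, 0],
    [0, 0, 0],
    [0, 0, 0]
  ],
  "turn": [
    [0, 0, 0],
    [0, 0, 0],
    [0, 0, 0],
    [0, 0, 0],
    [0, 0, 0],
    [0, 0, 0],
    [0, 0, 0],
    [0, 0, 0],
    [0, 0, 0],
    [0, 0, 0],
    [0, 0, 0],
    [0, 0, 0],
    [0, 0, 0],
    [0, 0, 0],
    [0, 0, 0],
    [0, 0, 0],
    [0, 0, 0],
    [0, 0, 0],
    [0, 0, 0],
    [0, 0, 0]
  ],
  "fingers": [36, 36, 36, 36, 36, 36, 36, 36, 36, 36, 36, 36, 36, 36, 36, 36, 36, 36, 36, 36]
}}

```text
clock: 28.95
ee_pos: [0.4696, -0.1137, 0.2957]
eef_rot: [3.142, -0.0, -1.999]
contact_force: [0.3, -0.1, 0.6]
finger_gap: 0.421
grip_force: 0.0
```

```bash
python3 -c "
from h import *
show('pics/end.png',False)
a=get_image('side')
for n in range(20):
    b=get_image('side'); d=cv2.absdiff(a,b)[220:320,230:330]; print(int(d.max()),int((d.max(2)>40).sum()),end=' ')
swing(4,ST)
"
```

```text
[ 0.46960179 -0.1137374   0.29568279] 28.95 [ 3.14154554e+00 -1.45987107e-05 -1.99879729e+00] [ 0.25408156 -0.14157553  0.56547733]
eye in seat mm -112.21399373681173 -0.7547380996998088 84.9827888769328
52 6 58 20 94 56 117 124 129 192 131 234 143 255 140 259 146 264 141 252 129 233 128 199 117 134 97 66 58 18 55 9 52 2 32 0 52 3 54 15 30.1 -0.01 0.28 178
30.15 -0.01 0.29 179
30.2 -0.015 0.28 181
30.25 -0.015 0.28 179
```

View pics/end.png

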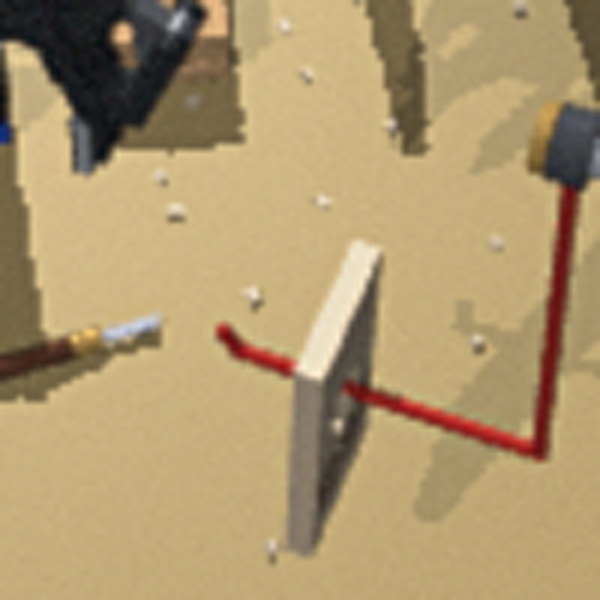

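The tile hangs freely on the bar behind the tip, with a small sway. I measure it over time.

```bash
python3 -c "
from h import *
swing(20,ST)
# tile lower corner motion by optical flow
p0=None;a=None;t=[]
for n in range(24):
    g=cv2.cvtColor(get_image('side'),cv2.COLOR_BGR2GRAY)
    if a is None: a=g;p0=np.array([[[281,309]]],np.float32);continue
    p,s,e=cv2.calcOpticalFlowPyrLK(a,g,p0,None,winSize=(15,15)); t.append((p-p0).ravel())
print(np.array(t).round(2).tolist(),get_obs()['clock'])
"
```

```text
30.3 -0.015 0.27 179
30.35 -0.015 0.27 180
30.4 -0.015 0.27 184
30.45 -0.015 0.27 183
30.5 -0.015 0.27 183
30.55 -0.015 0.28 176
30.6 -0.015 0.28 180
30.65 -0.01 0.29 176
30.7 -0.01 0.28 179
30.75 0.0 0.2 181
30.8 0.0 0.25 171
30.85 0.0 0.25 178
30.9 0.0 0.25 179
30.95 0.0 0.25 183
31.0 -0.005 0.28 177
31.05 -0.01 0.28 179
31.1 -0.015 0.28 176
31.15 -0.015 0.28 178
31.2 -0.015 0.28 180
31.25 -0.015 0.27 182
[[-0.009999999776482582, 0.029999999329447746], [0.05000000074505806, -0.09000000357627869], [0.10999999940395355, -0.23000000417232513], [0.1899999976158142, -0.4000000059604645], [0.3100000023841858, -0.6399999856948853], [0.4099999964237213, -0.8999999761581421], [0.5600000023841858, -1.2799999713897705], [0.6600000262260437, -1.5299999713897705], [0.7099999785423279, -1.6399999856948853], [0.699999988079071, -1.6299999952316284], [0.6800000071525574, -1.5700000524520874], [0.6100000143051147, -1.409999966621399], [0.5199999809265137, -1.1799999475479126], [0.3799999952316284, -0.8399999737739563], [0.27000001072883606, -0.5600000023841858], [0.18000000715255737, -0.3700000047683716], [0.07999999821186066, -0.17000000178813934], [0.009999999776482582, -0.029999999329447746], [-0.0, 0.0], [0.0, 0.0], [0.07999999821186066, -0.1599999964237213], [0.1599999964237213, -0.33000001311302185], [0.25999999046325684, -0.5299999713897705]] 32.45
```

The sway is about ±2.5 mm, roughly 20 mm/s, with the hook within about 0.015 rad, so it is well inside the limits. I hand the job in.

```bash
python3 -c "
from cell import *
print(sign_off())"
```

```text
the job is handed in; nothing more can be done
None
```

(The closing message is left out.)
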